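Open the counterweighted hold-down and slide the block home

ROBOT

A 6-joint arm with a two-finger parallel gripper is mounted at the origin on the work surface; the furniture and walls round the work are solid. World frame = base frame: x ahead of the robot, y to its left, z up, the work surface at z = 0. Lengths are in mm, angles in rad, forces in N, time in s.
With the tool pointing down it reaches from about 375 to 750 mm from the base axis. Payload 9 kg.
Tool frame: the origin (TCP) lies at the very end of the fingers, on their centre line; the grasp point (between the pads) lies 19 mm behind it; z points along the fingers, y is the line along which they close (so a half turn about z gives the same grasp; the last joint's range is limited). The gripper opens to 85 mm and grips with 20 to 120 N. Pads are 22 mm wide; open, the fingers measure 114 mm over their backs; the gripper's body (76 mm by 85 mm) begins 54 mm behind the grasp point. The pads swing forward as they close: fully open they stand 13 mm farther back than shut.
Start: joints at [0.971, 0.104, 0.097, 1.564, 0, 1.353], TCP at [223.562, 556.828, 231.331] pointing down, gripper open.
Joint ranges: [-2.99, 2.99], [-0.84, 1.86], [-1.1, 1.16], [-1.84, 2.11], [-1.51, 1.56], [-3.14, 3.14]. Speed limits (rad/s): [2.22, 2.22, 2.57, 3.14, 3.14, 3.14].

INTERFACE

Orientations are given as a unit quaternion [w, x, y, z].
In Python, from rig import bot gives the robot as it stands. The module is installed in compiled form; this text tells all that it offers.
- The arm moves only by the tool step_arm, never from a script. Its argument "motion" is one flat list of numbers, 7 for each row, row after row: the turn, a rotation vector about the world's x, y, z in degrees, then the shift along the world's x, y, z in m, then the opening, from 0 (shut) to 1 (fully open). A call has 1 to 20 rows; each row shifts and turns the commanded pose from where the row before left it; what a row does not reach is not made up. A row lasts 1/12 s, in which the tool goes at most 41.7 mm and 7.16 degrees, less where a joint would pass 70% of its speed; a pose out of reach is approached as far as the arm can. A call is refused whole if a number of a shift passes 0.0417 or a number of a turn 7.16, either way. A call with a gripper value outside its range is refused whole. The fingers move at their own pace and stop on an object; "force" is the grip in N (left out, the last holds). Time passes only in rows, so rows that do not move let the fingers close. It gives the time, the measured TCP pose, the force, the opening and the grip force at its end, in the units of the state.
- bot.get_obs(): the state, without advancing time (a new reading comes with each control period).
- bot.grab_frame(name): name is "scene" or "top" or "wrist"; returns the picture (420x560x3 uint8, red, green, blue); there is no depth.
- bot.camera_params(name): a dict with "fx", "fy", "cx", "cy" (pixels), "R" (3x3) and "t" (3): a world point X has camera coordinates R X + t; the wrist camera has in their place "tool_from_camera" (4x4, takes a point from camera to tool coordinates, whose origin is the TCP and whose axes are the flange's). Camera axes: x right, y down, z forward; pixel columns grow to the right and rows downward; lengths in mm; the calibration is good to about 2 mm. The wrist camera is an equidistant fisheye: a pixel r from the principal point sees the ray r / f radians off the axis. A picture is of the moment at which its call begins: read the wrist's pose just before it. camera_params takes no time and is no camera call.
- bot.finish_job(): hands the job in; it is judged then, once.
The state is a dict: "time": time; "joint_pos": joint angles; "qvel": joint speeds; "joint_torque": joint torques, N m; "tool_pos": TCP position; "ee_rot": TCP orientation; "ft_force": force on the tool from outside, world axes, zero at the start; "ft_torque": the same for the moment, N m; "gripper_width": opening from 0.0 (shut) to 1.0 (fully open); "grip_force": force on a finger pad.
Only numpy, scipy, OpenCV 4.12 (cv2) and the standard library are available. Lean on these libraries where they do the work, as an engineer would, in place of code of your own. Each camera call takes 0.05 s, during which the arm holds its last target. There are 200 camera calls.

TASK

Slowly raise the hold-down of the drilling fixture by its cross-rod, past its balance point, and ease it over, keeping hold of it until you feel it lie on its rest, without leaning hard on it; only then let go, so that it stays open by itself. Then push the aluminium block gently along its channel until it is fully home against the end stop. Leave the tape roll, steel bar and angle bracket where they are.

Things in the scene. Friction and masses are not known exactly. Their poses are not given: they have to be found in the camera images.
- fixture: Grey drilling fixture fixed to the bench: base plate 245 x 140 mm, 12 mm thick, spanning fixture x = -165 to +80 mm. Origin at bench level straight below the hold-down's hinge; z up, x roughly away from the robot, y along the hinge axis. A channel along x between two low rails (48 mm apart, 10 mm high, x = -140 to -25 mm) leads to the end stop. Hinge uprights (80 mm high) at y = +-60 mm.
- handle_rod (a point): Steel cross-rod, 12 mm thick, at the free end of the hold-down between its two side bars; 64 mm free between collars. Origin at its middle, y along it. Shut, it lies at fixture (-135, 0, 115) mm: 144 mm from the hinge axis, 0.355 rad above level as seen from the hinge. Pinch it from above; it turns between the fingers as it swings; the side bars (y = +-45 mm) stay clear.
- hold_down (a joint): Angle of the hold-down, rad: 0 shut, grows as the rod goes up and over, away from the robot. A U of 12 mm steel bars, blade foot hanging in front of the block when shut, steel cylinder behind the hinge as counterweight; some 2 N at the rod moves it. Balance differs each time (0.2 to 1.0 rad): before it falls shut, after it falls open, nearly frictionless. Its resting angle differs too (1.35 to 1.75).
- drill_block: Machined aluminium block 44 x 90 x 20 mm, 0.16 kg, a 10 mm spring pin standing in its top (to 67 mm above the underside, 20 mm from the middle towards the block's +y). Origin at the centre of its underside, y along its length. Lies loose in the channel on the base plate, y along fixture x, pin end towards the hinge, 26 to 42 mm short of the end stop. Home: origin at fixture x = -70 mm.
- tape_roll: Roll of tape 110 mm across, 25 mm high, lying flat, left of the fixture; bystander. Origin at the centre of its underside. Between it and the robot stands the room's panel stand, a black post with a slanting panel reaching up to about 0.42 m above the bench and out to the left (about x = 0.29 to 0.66, y = -0.18 to +0.25 m); go round over it.
- bucking_bar: Steel bar 36 x 100 x 28 mm lying left of the fixture; bystander. Origin at the centre of its underside.
- bracket: Bent aluminium angle 60 x 25 x 25 mm right of the fixture; bystander. Origin at the centre of its underside.
- hinge (a point): Middle of the hold-down's hinge axis, 65 mm above the bench at fixture x = y = 0; axes as the fixture's. Behind it, 138 mm above the bench, a rubber-covered crossbar on two posts (rest_pad, 16 mm thick) is the rest on which the opened hold-down's side bars lie. It is set 27 to 55 mm behind the hinge, differently each time, and is stiff: find it by feel.
- end_stop (a point): Middle of the end stop's face, 22 mm above the bench, at fixture x = -25 mm; axes as the fixture's. The steel end stop is 50 mm wide and stands 20 mm above the base plate.
There are look-alikes about, which are no part of the job. There is more than one size of the drill_block; the one meant has the size given above.

How it is judged:
By the outcome, as a careful person would: the job done as asked, in the order asked, and still so for the second after the job is handed in, with the robot touching nothing.
It also fails if it takes over 72 s, if anything falls off the work surface, if the arm or the gripper's body presses on something with over 40 N, if the wrist force passes 120 N, or if a joint passes its speed limit or range.

## Working session

There is one attempt and no reset: what is moved stays moved. The work goes in short steps, Python scripts to look and compute and a tool call to move; the robot and the scene stay as the last step left them, time stands still between calls to the robot, and variables do not carry over. Pictures are saved under pics/ and viewed, at most 10 in all, crops included, and the job is handed in when it is done.

Besides the shell and the picture viewer there is one more tool, called after "Call:" by a JSON object that holds its "name" and its "arguments", one argument or row to a line. step_arm: Moves the arm, as the interface text tells. Its arguments: {"type":"object","properties":{"motion":{"type":"array","items":{"type":"number"}},"force":{"type":"number"}},"required":["motion"]}

```bash
mkdir -p pics
cat > h.py <<'E'
import numpy as np, cv2
from rig import bot
def save(name,fn):
    im=bot.grab_frame(name); cv2.imwrite('pics/'+fn,im[:,:,::-1]); return im
def ray(name,u,v):
    p=bot.camera_params(name); R=np.array(p['R']);t=np.array(p['t']).ravel()
    d=R.T@np.array([(u-p['cx'])/p['fx'],(v-p['cy'])/p['fy'],1]); return -R.T@t,d
def plane(name,u,v,z):
    c,d=ray(name,u,v); return c+d*(z-c[2])/d[2]
def proj(name,X):
    p=bot.camera_params(name); c=np.array(p['R'])@np.array(X,float)+np.array(p['t']).ravel()
    return p['fx']*c[0]/c[2]+p['cx'],p['fy']*c[1]/c[2]+p['cy']
def tri(obs):
    A=np.zeros((3,3));b=np.zeros(3)
    for n,u,v in obs:
        c,d=ray(n,u,v);d=d/np.linalg.norm(d);M=np.eye(3)-np.outer(d,d);A+=M;b+=M@c
    return np.linalg.solve(A,b)
E
python3 -c "
from h import *
a=save('scene','s0.png');b=save('top','t0.png')
for n in('scene','top'):
  c,d=ray(n,280,210);print(n,c.round(),d.round(2))
print(bot.get_obs())"
```

```text
scene [ -151. -1068.   764.] [ 0.47  0.69 -0.56]
top [ 246. -236. 1077.] [ 0.2  -0.01 -0.98]
{'time': 0.1, 'joint_pos': array([ 9.71278908e-01,  1.04666729e-01,  9.65329877e-02,  1.56390098e+00,
       -9.94355803e-06,  1.35310797e+00]), 'qvel': array([-0.00089711, -0.00135555,  0.00094856,  0.00095   ,  0.00061595,
       -0.00056203]), 'joint_torque': array([ 6.84190658e-03, -5.58210719e+01,  5.04716527e+01,  1.31338328e-02,
       -3.12733064e-04,  2.94251424e-05]), 'tool_pos': array([223.38136337, 556.53646476, 230.5764608 ]), 'ee_rot': array([-2.41461310e-04,  1.89756850e-01,  9.81830919e-01, -5.70197532e-04]), 'ft_force': array([-0.94630649,  0.0787387 ,  0.10766835]), 'ft_torque': array([ 0.03150419,  0.00737858, -0.02063599]), 'grip_force': 0.0, 'gripper_width': 1.003719225170281}
```

View pics/s0.png

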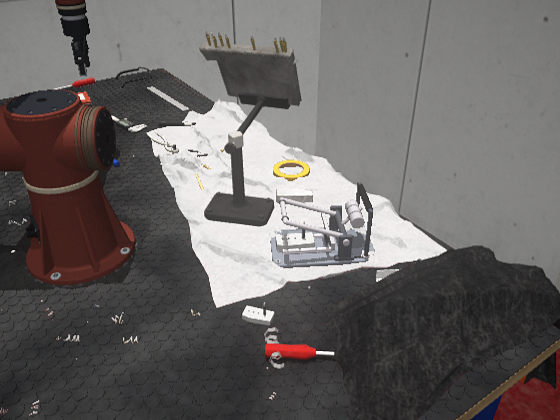

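View pics/t0.png

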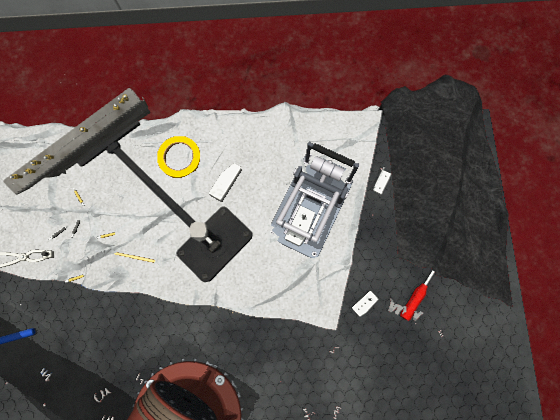

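The top view shows the fixture at about (313,210) with its hinge end up (away from the robot). The tape is at (179,156), the steel bar at (225,182), the bracket at (383,181), and a loose look-alike block at (365,303). The block in the channel is at about (305,215). Next I crop the fixture in both views.

```bash
python3 -c "
import cv2,numpy as np
a=cv2.imread('pics/t0.png')[130:270,260:370];b=cv2.imread('pics/s0.png')[175:275,260:390]
a=cv2.resize(a,None,fx=4,fy=4,interpolation=2);b=cv2.resize(b,(350,269),interpolation=2)
c=np.zeros((560,800,3),np.uint8);c[:,:440]=a;c[:269,445:795]=b;cv2.imwrite('pics/c0.png',c)"
```

```text
(no output)
```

View pics/c0.png

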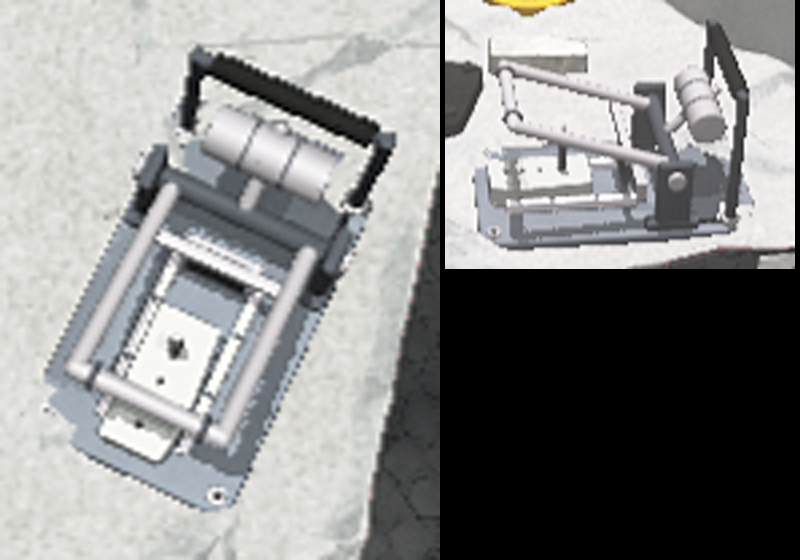

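The crop shows the rod from crop pixel (78,370) to (222,438), the uprights' tops at (152,155) and (335,260), and the rest bar on top at (205,62)–(385,140). The white block, with its pin at (177,347), lies in the channel. Candidates: the block in the channel, top (304,217), against the loose block at (365,303). I choose the one in the channel because it has the pin and lies between the rails. For the rod: the rod at (297,231), against the counterweight (327,168) and the rest bar (334,155). I choose the one nearest the robot.

```bash
python3 -c "
from h import *
def T(u,v,z): return plane('top',260+u/4,130+v/4,z)
L=T(78,370,115);R=T(222,438,115);m=(L+R)/2
ay=(L-R);print('rod',L.round(),R.round(),m.round(1),np.linalg.norm(ay),'yaw of y',np.degrees(np.arctan2(ay[1],ay[0]))-90)
a=T(152,155,80);b=T(335,260,80);print('uprights',a.round(),b.round(),((a+b)/2).round(1),np.linalg.norm(a-b))
# left bar hinge end ; base plate corner points
p=T(205,62,140);q=T(385,140,140);print('rest',p.round(),q.round(),((p+q)/2).round(1),np.degrees(np.arctan2(*(p-q)[1::-1]))-90)
for c in[(118,425),(152,460)]:print(T(*c,32).round())
def S(u,v):return 260+(u-445)/350*130,175+v/269*100
rm=tri([('top',260+150/4,130+404/4),('scene',*S(511,95))]);print('rod tri',rm.round(1))
print('reprojected mid in scene',proj('scene',m),S(511,95))
"
```

```text
rod [ 416. -238.  115.] [ 373. -315.  115.] [ 394.9 -276.6  115. ] 88.3029215656741 yaw of y -29.194667126553085
uprights [ 549. -290.   80.] [ 478. -392.   80.] [ 513.7 -341.    80. ] 124.37846569603006
rest [ 583. -320.  140.] [ 531. -417.  140.] [ 557.3 -368.6  140. ] -28.358389306663724
[ 396. -260.   32.]
[ 374. -279.   32.]
rod tri [ 396.9 -277.9  115. ]
reprojected mid in scene (np.float64(282.38346346495285), np.float64(210.53554504578196)) (284.51428571428573, 210.31598513011153)
```

Call:
{"name": "step_arm", "arguments": {
  "motion": [0, 0, 0, 0, 0, 0.036, 1, 0, 0, 0, 0, 0, 0.036, 1, 0, 0, 0, 0, 0, 0.036, 1, 0, 0, 0, 0, 0, 0.036, 1, 0, 0, 0, 0, 0, 0.036, 1, 0, 0, 0, 0, 0, 0.036, 1, 0, 0, 0, 0, 0, 0.036, 1, 0, 0, 0, 0, 0, 0.036, 1, 0, 0, -4, 0.016, -0.036, 0, 1, 0, 0, -4, 0.016, -0.036, 0, 1, 0, 0, -4, 0.016, -0.036, 0, 1, 0, 0, -4, 0.016, -0.036, 0, 1, 0, 0, -4, 0.016, -0.036, 0, 1, 0, 0, -4, 0.016, -0.036, 0, 1, 0, 0, -4, 0.016, -0.036, 0, 1, 0, 0, -4, 0.016, -0.036, 0, 1, 0, 0, -4, 0.016, -0.036, 0, 1, 0, 0, -4, 0.016, -0.036, 0, 1, 0, 0, -4, 0.016, -0.036, 0, 1, 0, 0, -4, 0.016, -0.036, 0, 1],
  "force": 20
}}

```text
time: 1.77
tool_pos: [414.1, 118.1, 496.2]
ee_rot: [0.007, 0.574, 0.819, 0.007]
ft_force: [0.5, 0.9, 0.9]
gripper_width: 1.0
grip_force: 0.0
```

Call:
{"name": "step_arm", "arguments": {
  "motion": [0, 0, -4.5, -0.002, -0.036, 0, 1, 0, 0, -4.5, -0.002, -0.036, 0, 1, 0, 0, -4.5, -0.002, -0.036, 0, 1, 0, 0, -4.5, -0.002, -0.036, 0, 1, 0, 0, -4.5, -0.002, -0.036, 0, 1, 0, 0, -4.5, -0.002, -0.036, 0, 1, 0, 0, -4.5, -0.002, -0.036, 0, 1, 0, 0, -4.5, -0.002, -0.036, 0, 1, 0, 0, -4.5, -0.002, -0.036, 0, 1, 0, 0, -4.5, -0.002, -0.036, 0, 1, 0, 0, -4, 0, -0.036, 0, 1, 0, 0, 0, 0, 0, -0.036, 1, 0, 0, 0, 0, 0, -0.036, 1, 0, 0, 0, 0, 0, -0.036, 1, 0, 0, 0, 0, 0, -0.036, 1, 0, 0, 0, 0, 0, -0.036, 1, 0, 0, 0, 0, 0, 0, 1, 0, 0, 0, 0, 0, 0, 1]
}}

```text
time: 3.27
tool_pos: [393.1, -275.0, 315.1]
ee_rot: [0.007, 0.861, 0.508, 0.003]
ft_force: [-0.2, -0.2, 0.5]
gripper_width: 1.002
grip_force: 0.0
```

```bash
cat >> h.py <<'E'
from scipy.spatial.transform import Rotation as Ro
def wray(o,u,v):
    p=bot.camera_params('wrist');T=np.array(p['tool_from_camera'])
    a=(u-p['cx'])/p['fx'];b=(v-p['cy'])/p['fy'];r=np.hypot(a,b)
    d=np.array([np.sin(r)*a/r,np.sin(r)*b/r,np.cos(r)])
    q=o['ee_rot'];Rw=Ro.from_quat([q[1],q[2],q[3],q[0]]).as_matrix()
    return Rw@T[:3,3]+o['tool_pos'], Rw@T[:3,:3]@d
def wplane(o,u,v,z):
    c,d=wray(o,u,v);return c+d*(z-c[2])/d[2]
E
python3 -c "
from h import *
import pickle
o=bot.get_obs();im=save('wrist','w0.png');pickle.dump(o,open('o0.pkl','wb'))
q=o['ee_rot'];y=Ro.from_quat([q[1],q[2],q[3],q[0]]).as_matrix()
print(o['tool_pos'],y.round(3),bot.camera_params('wrist'))"
```

```text
[ 393.0612136  -275.01651196  315.07321915] [[ 0.483  0.876  0.013]
 [ 0.876 -0.483 -0.009]
 [-0.002  0.016 -1.   ]] {'fx': 325.19226210127806, 'fy': 325.19226210127806, 'cx': 280.24924046797634, 'cy': 208.14497767226737, 'tool_from_camera': array([[ 1.20655335e-03, -9.59641832e-01, -2.81222507e-01,
         7.06659208e+01],
       [ 9.99999255e-01,  1.10525599e-03,  5.18815406e-04,
        -1.02994352e+00],
       [-1.87054107e-04, -2.81222923e-01,  9.59642450e-01,
        -1.43093530e+02],
       [ 0.00000000e+00,  0.00000000e+00,  0.00000000e+00,
         1.00000000e+00]])}
```

View pics/w0.png

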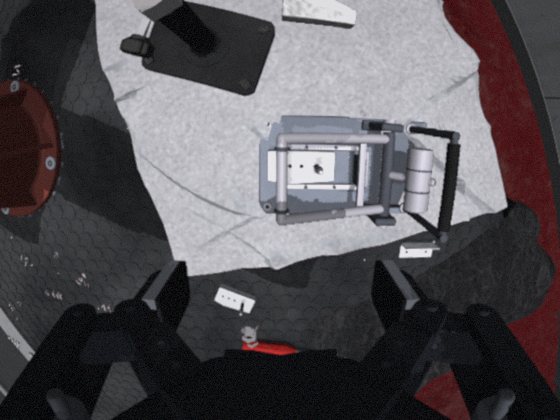

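The wrist view shows the rod from (281,136) to (282,218), the side bars at rows 138 and 216, the hinge cross-tube at about (387,125)–(387,220), and the rest bar from (455,136) to (444,237). The block spans about columns 268–335 at row 167, with its pin at (318,168).

```bash
python3 -c "
from h import *
import pickle
o=pickle.load(open('o0.pkl','rb'))
a=wplane(o,281,138,115);b=wplane(o,282,217,115);m=(a+b)/2;v=a-b
print(a.round(1),b.round(1),m.round(1),np.linalg.norm(v),np.degrees(np.arctan2(v[1],v[0]))-90)
p=wplane(o,453,136,138);q=wplane(o,444,235,138);v=p-q
print('rest',p.round(1),q.round(1),((p+q)/2).round(1),np.degrees(np.arctan2(v[1],v[0]))-90)
h1=wplane(o,386,128,70);h2=wplane(o,388,217,70);print('h',((h1+h2)/2).round(1),(h1-h2).round(1))
for n,u,v_ in[('bl near',270,168),('bl far',335,167)]: print(n,wplane(o,u,v_,32).round(1))
"
```

```text
[ 418.1 -235.7  115. ] [ 377.2 -312.5  115. ] [ 397.6 -274.1  115. ] 87.00208904061577 -28.04702743378754
rest [ 587.  -316.1  138. ] [ 534.7 -418.   138. ] [ 560.8 -367.1  138. ] -27.147895779566916
h [ 515.1 -340.8   70. ] [ 45.7 106.1   0. ]
bl near [ 384.6 -269.5   32. ]
bl far [ 461.6 -310.    32. ]
```

Call:
{"name": "step_arm", "arguments": {
  "motion": [0, 0, 0, 0.004, -0.001, -0.035, 1, 0, 0, 0, 0, 0, -0.035, 1, 0, 0, 0, 0, 0, -0.035, 1, 0, 0, 0, 0, 0, -0.035, 1, 0, 0, 0, 0, 0, -0.035, 1, 0, 0, 0, 0, 0, -0.012, 0.7, 0, 0, 0, 0, 0, -0.012, 0.5, 0, 0, 0, 0, 0, -0.01, 0.4, 0, 0, 0, 0, 0, -0.01, 0.35, 0, 0, 0, 0, 0, 0, 0.35, 0, 0, 0, 0, 0, 0, 0.35]
}}

```text
time: 4.23
tool_pos: [398.2, -277.4, 98.2]
ee_rot: [0.009, 0.861, 0.508, 0.004]
ft_force: [-0.0, 0.8, 0.2]
gripper_width: 0.348
grip_force: 0.0
```

```bash
python3 -c "
from h import *
import pickle
o=bot.get_obs();im=save('wrist','w1.png');pickle.dump(o,open('o1.pkl','wb'))
print(o['tool_pos'],o['ft_force'])"
```

```text
[ 398.19949018 -277.41162186   98.19541918] [-0.01683305  0.79408307  0.22728763]
```

View pics/w1.png

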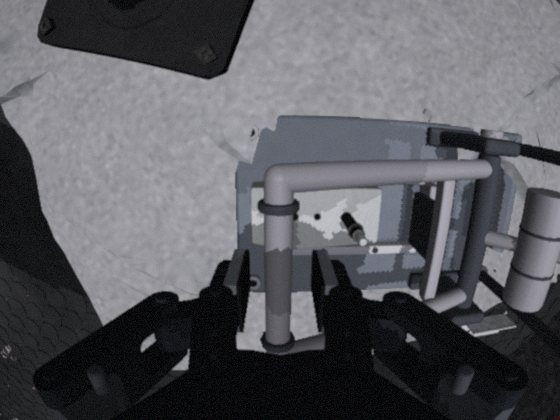

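The rod, at column 278, runs between the fingers (about 240 and 322), with the collars at rows 207 and 340. It is centred, so I close.

Call:
{"name": "step_arm", "arguments": {
  "motion": [0, 0, 0, 0, 0, -0.002, 0, 0, 0, 0, 0, 0, 0, 0, 0, 0, 0, 0, 0, 0, 0, 0, 0, 0, 0, 0, 0, 0, 0, 0, 0, 0, 0, 0, 0, 0, 0, 0, 0, 0, 0, 0],
  "force": 20
}}

```text
time: 4.78
tool_pos: [397.2, -276.9, 96.1]
ee_rot: [0.009, 0.861, 0.508, 0.003]
ft_force: [-5.8, 2.0, 6.1]
gripper_width: 0.133
grip_force: 20.9
```

```bash
python3 -c "
from math import *
a=.355
while a<2.15:
  b=a+.125;dx=.144*(cos(a)-cos(b))/5;dz=.144*(sin(b)-sin(a))/5
  print('th %.3f-%.3f'%(a-.355,b-.355),'%.4f %.4f %.4f'%(dx*.88,-dx*.475,dz));a=b"
```

```text
th 0.000-0.125 0.0013 -0.0007 0.0033
th 0.125-0.250 0.0016 -0.0009 0.0031
th 0.250-0.375 0.0020 -0.0011 0.0028
th 0.375-0.500 0.0023 -0.0012 0.0025
th 0.500-0.625 0.0025 -0.0014 0.0022
th 0.625-0.750 0.0027 -0.0015 0.0018
th 0.750-0.875 0.0029 -0.0016 0.0014
th 0.875-1.000 0.0030 -0.0016 0.0010
th 1.000-1.125 0.0031 -0.0017 0.0005
th 1.125-1.250 0.0032 -0.0017 0.0001
th 1.250-1.375 0.0032 -0.0017 -0.0003
th 1.375-1.500 0.0031 -0.0017 -0.0008
th 1.500-1.625 0.0030 -0.0016 -0.0012
th 1.625-1.750 0.0028 -0.0015 -0.0016
th 1.750-1.875 0.0026 -0.0014 -0.0020
```

Call:
{"name": "step_arm", "arguments": {
  "motion": [0, 0, 0, 0.0013, -0.0007, 0.0033, 0, 0, 0, 0, 0.0013, -0.0007, 0.0033, 0, 0, 0, 0, 0.0013, -0.0007, 0.0033, 0, 0, 0, 0, 0.0013, -0.0007, 0.0033, 0, 0, 0, 0, 0.0013, -0.0007, 0.0033, 0, 0, 0, 0, 0.0016, -0.0009, 0.0031, 0, 0, 0, 0, 0.0016, -0.0009, 0.0031, 0, 0, 0, 0, 0.0016, -0.0009, 0.0031, 0, 0, 0, 0, 0.0016, -0.0009, 0.0031, 0, 0, 0, 0, 0.0016, -0.0009, 0.0031, 0]
}}

```text
time: 5.62
tool_pos: [410.7, -284.5, 127.5]
ee_rot: [0.008, 0.861, 0.508, 0.002]
ft_force: [-10.2, 3.0, 4.5]
gripper_width: 0.132
grip_force: 20.4
```

Call:
{"name": "step_arm", "arguments": {
  "motion": [0, 0, 0, 0.0008, -0.0005, 0.0028, 0, 0, 0, 0, 0.0014, -0.0008, 0.0028, 0, 0, 0, 0, 0.002, -0.0011, 0.0028, 0, 0, 0, 0, 0.002, -0.0011, 0.0028, 0, 0, 0, 0, 0.002, -0.0011, 0.0028, 0, 0, 0, 0, 0.0023, -0.0012, 0.0025, 0, 0, 0, 0, 0.0023, -0.0012, 0.0025, 0, 0, 0, 0, 0.0023, -0.0012, 0.0025, 0, 0, 0, 0, 0.0023, -0.0012, 0.0025, 0, 0, 0, 0, 0.0023, -0.0012, 0.0025, 0]
}}

```text
time: 6.45
tool_pos: [430.9, -295.8, 155.2]
ee_rot: [0.009, 0.861, 0.508, 0.002]
ft_force: [-12.9, 2.4, 12.5]
gripper_width: 0.127
grip_force: 20.7
```

Call:
{"name": "step_arm", "arguments": {
  "motion": [0, 0, 0, 0.0022, -0.0012, 0.0025, 0, 0, 0, 0, 0.0022, -0.0012, 0.0025, 0, 0, 0, 0, 0.0022, -0.0012, 0.0025, 0, 0, 0, 0, 0.0022, -0.0012, 0.0025, 0, 0, 0, 0, 0.0022, -0.0012, 0.0025, 0, 0, 0, 0, 0.0025, -0.0014, 0.002, 0, 0, 0, 0, 0.0025, -0.0014, 0.002, 0, 0, 0, 0, 0.0025, -0.0014, 0.002, 0, 0, 0, 0, 0.0025, -0.0014, 0.002, 0, 0, 0, 0, 0.0025, -0.0014, 0.002, 0]
}}

```text
time: 7.28
tool_pos: [455.7, -309.5, 176.6]
ee_rot: [0.01, 0.861, 0.508, 0.003]
ft_force: [-1.6, -5.5, -5.1]
gripper_width: 0.128
grip_force: 19.4
```

Call:
{"name": "step_arm", "arguments": {
  "motion": [0, 0, 0, 0.0028, -0.0018, 0.0014, 0, 0, 0, 0, 0.0028, -0.0018, 0.0014, 0, 0, 0, 0, 0.0028, -0.0018, 0.0014, 0, 0, 0, 0, 0.0028, -0.0018, 0.0014, 0, 0, 0, 0, 0.0028, -0.0018, 0.0014, 0, 0, 0, 0, 0.003, -0.0017, 0.0009, 0, 0, 0, 0, 0.003, -0.0017, 0.0009, 0, 0, 0, 0, 0.003, -0.0017, 0.0009, 0, 0, 0, 0, 0.003, -0.0017, 0.0009, 0, 0, 0, 0, 0.003, -0.0017, 0.0009, 0]
}}

```text
time: 8.12
tool_pos: [485.1, -326.1, 188.1]
ee_rot: [0.009, 0.861, 0.509, 0.004]
ft_force: [-1.2, -0.3, 3.6]
gripper_width: 0.124
grip_force: 20.9
```

Call:
{"name": "step_arm", "arguments": {
  "motion": [0, 0, 0, 0.0031, -0.0017, 0.0006, 0, 0, 0, 0, 0.0031, -0.0017, 0.0006, 0, 0, 0, 0, 0.0031, -0.0017, 0.0006, 0, 0, 0, 0, 0.0031, -0.0017, 0.0006, 0, 0, 0, 0, 0.0031, -0.0017, 0.0006, 0, 0, 0, 0, 0.0031, -0.0017, 0.0002, 0, 0, 0, 0, 0.0031, -0.0017, 0.0002, 0, 0, 0, 0, 0.0031, -0.0017, 0.0002, 0, 0, 0, 0, 0.0031, -0.0017, 0.0002, 0, 0, 0, 0, 0.0031, -0.0017, 0.0002, 0]
}}

```text
time: 8.95
tool_pos: [515.6, -343.2, 191.3]
ee_rot: [0.009, 0.861, 0.508, 0.003]
ft_force: [-1.9, -2.3, -0.8]
gripper_width: 0.127
grip_force: 20.9
```

Call:
{"name": "step_arm", "arguments": {
  "motion": [0, 0, 0, 0.0031, -0.0018, -0.0002, 0, 0, 0, 0, 0.0031, -0.0018, -0.0002, 0, 0, 0, 0, 0.0031, -0.0018, -0.0002, 0, 0, 0, 0, 0.0031, -0.0018, -0.0002, 0, 0, 0, 0, 0.0016, -0.0009, -0.0003, 0, 0, 0, 0, 0.0016, -0.0009, -0.0003, 0, 0, 0, 0, 0.0016, -0.0009, -0.0003, 0, 0, 0, 0, 0.0016, -0.0009, -0.0003, 0]
}}

```text
time: 9.62
tool_pos: [534.5, -353.9, 189.8]
ee_rot: [0.009, 0.861, 0.508, 0.004]
ft_force: [-0.6, -0.5, 1.3]
gripper_width: 0.131
grip_force: 20.9
```

Call:
{"name": "step_arm", "arguments": {
  "motion": [0, 0, 0, 0.0016, -0.0009, -0.0003, 0, 0, 0, 0, 0.0016, -0.0009, -0.0003, 0, 0, 0, 0, 0.0016, -0.0009, -0.0004, 0, 0, 0, 0, 0.0016, -0.0009, -0.0004, 0, 0, 0, 0, 0.0016, -0.0009, -0.0004, 0, 0, 0, 0, 0.0016, -0.0009, -0.0004, 0]
}}

```text
time: 10.12
tool_pos: [544.1, -359.3, 187.6]
ee_rot: [0.009, 0.861, 0.508, 0.004]
ft_force: [0.5, -0.0, -0.4]
gripper_width: 0.127
grip_force: 20.8
```

Call:
{"name": "step_arm", "arguments": {
  "motion": [0, 0, 0, 0.0016, -0.0009, -0.0005, 0, 0, 0, 0, 0.0016, -0.0009, -0.0005, 0, 0, 0, 0, 0.0016, -0.0009, -0.0005, 0, 0, 0, 0, 0.0016, -0.0009, -0.0005, 0]
}}

```text
time: 10.45
tool_pos: [550.5, -362.9, 185.5]
ee_rot: [0.009, 0.861, 0.508, 0.004]
ft_force: [0.1, 0.0, -0.3]
gripper_width: 0.131
grip_force: 20.8
```

Call:
{"name": "step_arm", "arguments": {
  "motion": [0, 0, 0, 0.0012, -0.0007, -0.0004, 0, 0, 0, 0, 0.0012, -0.0007, -0.0004, 0, 0, 0, 0, 0.0012, -0.0007, -0.0005, 0]
}}

```text
time: 10.7
tool_pos: [554.1, -364.9, 184.2]
ee_rot: [0.009, 0.861, 0.508, 0.004]
ft_force: [0.8, 1.2, 0.3]
gripper_width: 0.133
grip_force: 20.9
```

Call:
{"name": "step_arm", "arguments": {
  "motion": [0, 0, 0, 0.0012, -0.0007, -0.0005, 0, 0, 0, 0, 0.0012, -0.0007, -0.0005, 0, 0, 0, 0, 0.0012, -0.0007, -0.0005, 0]
}}

```text
time: 10.95
tool_pos: [557.7, -367.0, 182.7]
ee_rot: [0.009, 0.861, 0.509, 0.004]
ft_force: [1.9, 0.8, 1.4]
gripper_width: 0.131
grip_force: 20.9
```

Call:
{"name": "step_arm", "arguments": {
  "motion": [0, 0, 0, 0.001, -0.0006, -0.0004, 0, 0, 0, 0, 0.001, -0.0006, -0.0004, 0, 0, 0, 0, 0.001, -0.0006, -0.0004, 0]
}}

```text
time: 11.2
tool_pos: [560.8, -368.7, 181.6]
ee_rot: [0.009, 0.861, 0.509, 0.004]
ft_force: [2.0, 3.2, -0.1]
gripper_width: 0.129
grip_force: 20.8
```

Call:
{"name": "step_arm", "arguments": {
  "motion": [0, 0, 0, 0.001, -0.0005, -0.0004, 0, 0, 0, 0, 0.001, -0.0005, -0.0004, 0, 0, 0, 0, 0.001, -0.0005, -0.0005, 0]
}}

```text
time: 11.45
tool_pos: [563.6, -370.4, 180.2]
ee_rot: [0.009, 0.861, 0.508, 0.003]
ft_force: [1.1, 1.8, -0.0]
gripper_width: 0.126
grip_force: 20.8
```

Call:
{"name": "step_arm", "arguments": {
  "motion": [0, 0, 0, 0.001, -0.0005, -0.0005, 0, 0, 0, 0, 0.001, -0.0005, -0.0005, 0, 0, 0, 0, 0, 0, 0, 0]
}}

```text
time: 11.7
tool_pos: [565.7, -371.6, 179.2]
ee_rot: [0.009, 0.861, 0.508, 0.004]
ft_force: [1.9, 1.1, 0.4]
gripper_width: 0.133
grip_force: 20.8
```

Call:
{"name": "step_arm", "arguments": {
  "motion": [0, 0, 0, 0.001, -0.0005, -0.0005, 0, 0, 0, 0, 0.001, -0.0005, -0.0005, 0, 0, 0, 0, 0, 0, 0, 0]
}}

```text
time: 11.95
tool_pos: [567.6, -372.6, 178.2]
ee_rot: [0.009, 0.861, 0.508, 0.003]
ft_force: [1.9, -0.2, 0.1]
gripper_width: 0.132
grip_force: 20.8
```

Call:
{"name": "step_arm", "arguments": {
  "motion": [0, 0, 0, 0.001, -0.0005, -0.0005, 0, 0, 0, 0, 0.001, -0.0005, -0.0005, 0, 0, 0, 0, 0, 0, 0, 0]
}}

```text
time: 12.2
tool_pos: [569.6, -373.7, 177.2]
ee_rot: [0.009, 0.861, 0.508, 0.003]
ft_force: [0.1, -0.9, 0.2]
gripper_width: 0.127
grip_force: 20.7
```

Call:
{"name": "step_arm", "arguments": {
  "motion": [0, 0, 0, 0.001, -0.0005, -0.0005, 0, 0, 0, 0, 0, 0, 0, 0]
}}

```text
time: 12.37
tool_pos: [570.5, -374.2, 176.7]
ee_rot: [0.009, 0.861, 0.508, 0.003]
ft_force: [0.2, -1.7, 0.3]
gripper_width: 0.13
grip_force: 20.7
```

Call:
{"name": "step_arm", "arguments": {
  "motion": [0, 0, 0, 0.001, -0.0005, -0.0005, 0, 0, 0, 0, 0, 0, 0, 0]
}}

```text
time: 12.53
tool_pos: [571.1, -374.6, 176.5]
ee_rot: [0.009, 0.861, 0.508, 0.003]
ft_force: [-3.9, -1.1, 1.5]
gripper_width: 0.135
grip_force: 20.9
```

Call:
{"name": "step_arm", "arguments": {
  "motion": [0, 0, 0, 0.0006, -0.0003, -0.0003, 0, 0, 0, 0, 0, 0, 0, 0]
}}

```text
time: 12.7
tool_pos: [571.3, -374.7, 176.3]
ee_rot: [0.009, 0.861, 0.508, 0.003]
ft_force: [-7.2, 0.8, 3.6]
gripper_width: 0.13
grip_force: 21.1
```

Contact with the rest is clear, as the force is rising and the motion has stopped. I ease off and let go.

Call:
{"name": "step_arm", "arguments": {
  "motion": [0, 0, 0, -0.0006, 0.0003, 0.0003, 0, 0, 0, 0, 0, 0, 0, 0.2, 0, 0, 0, 0, 0, 0, 0.3, 0, 0, 0, 0, 0, 0, 0.45, 0, 0, 0, 0, 0, 0, 0.5, 0, 0, 0, 0, 0, 0, 0.5, 0, 0, 0, 0, 0, 0.02, 0.5, 0, 0, 0, 0, 0, 0.03, 0.5, 0, 0, 0, 0, 0, 0.03, 0.5, 0, 0, 0, 0, 0, 0.03, 0.5, 0, 0, 0, 0, 0, 0, 0.5]
}}

```text
time: 13.62
tool_pos: [572.8, -375.5, 293.6]
ee_rot: [0.013, 0.861, 0.508, 0.005]
ft_force: [0.9, 0.1, 1.3]
gripper_width: 0.498
grip_force: 0.0
```

```bash
python3 -c "
from h import *
import pickle
o=bot.get_obs();a=save('wrist','w2.png');b=save('top','t2.png');c=save('scene','s2.png');pickle.dump(o,open('o2.pkl','wb'))
print(o['tool_pos'],o['ft_force'])
m=np.zeros((560,800,3),np.uint8)
m[:,:440]=cv2.resize(b[130:270,260:370],None,fx=4,fy=4,interpolation=2);m[:269,445:795]=cv2.resize(c[165:275,250:390],(350,269),interpolation=2)
m[280:550,440:800]=cv2.resize(a,(360,270));cv2.imwrite('pics/m2.png',m[:,:,::-1])"
```

```text
[ 572.78691397 -375.49818268  293.5725856 ] [0.91297617 0.10619929 1.33817818]
```

View pics/m2.png

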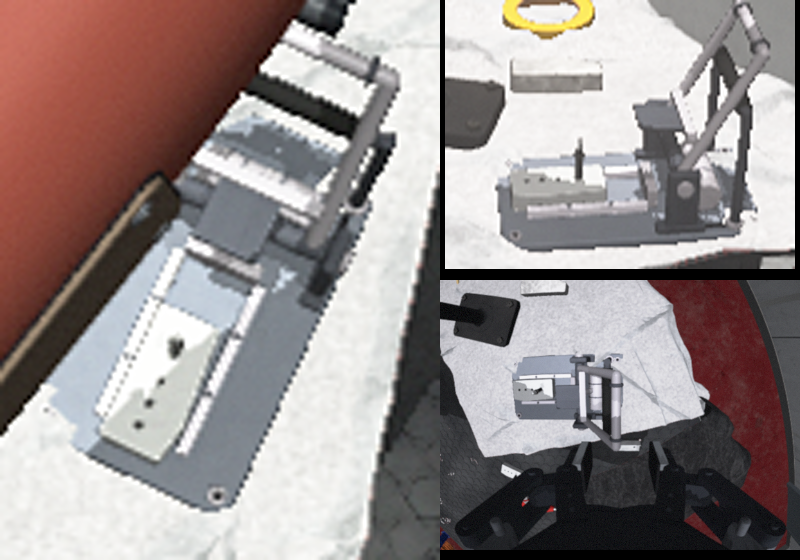

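The hold-down lies open on its rest by itself (scene crop: rod at (755,25)). The block is still at its start place in the channel, with its near end at about (140,445) in the top crop. Next I go in front of the block with the fingers shut.

Call:
{"name": "step_arm", "arguments": {
  "motion": [0, 0, 0, -0.0285, 0.016, 0, 0, 0, 0, 0, -0.0285, 0.016, 0, 0, 0, 0, 0, -0.0285, 0.016, 0, 0, 0, 0, 0, -0.0285, 0.016, 0, 0, 0, 0, 0, -0.0285, 0.016, 0, 0, 0, 0, 0, -0.0285, 0.016, 0, 0, 0, 0, 0, -0.0285, 0.016, 0, 0, 0, 0, 0, -0.0285, 0.016, 0, 0, 0, 0, 0, 0, 0, -0.036, 0, 0, 0, 0, 0, 0, -0.036, 0, 0, 0, 0, 0, 0, -0.036, 0, 0, 0, 0, 0, 0, -0.036, 0, 0, 0, 0, 0, 0, -0.036, 0, 0, 0, 0, 0, 0, 0, 0]
}}

```text
time: 14.93
tool_pos: [340.3, -242.0, 97.8]
ee_rot: [0.003, 0.861, 0.508, 0.003]
ft_force: [-1.3, 0.6, -0.7]
gripper_width: -0.002
grip_force: 0.0
```

```bash
python3 -c "
from h import *
import pickle
o=bot.get_obs();a=save('wrist','w3.png');pickle.dump(o,open('o3.pkl','wb'))
print(o['tool_pos'],o['ft_force'])"
```

```text
[ 340.33776106 -241.99943884   97.78330036] [-1.25794468  0.62889793 -0.65260176]
```

View pics/w3.png

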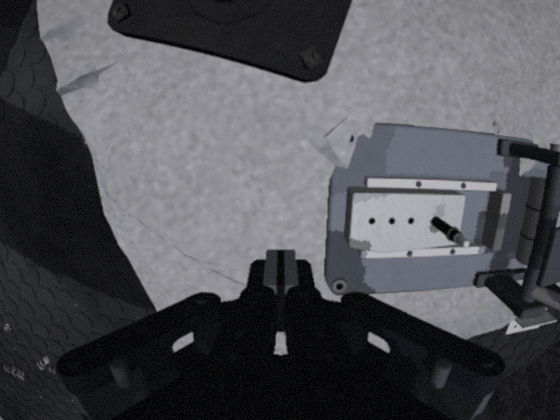

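The view shows the block's top with its near edge at (350,193)–(348,248), its far edge at (464,195)–(460,248), the pin at about (440,222) and the end stop's face at about column 486.

```bash
python3 -c "
from h import *
import pickle
o=pickle.load(open('o3.pkl','rb'))
H=np.array([515.5,-343]);c,s=.874,-.486
def F(p): d=np.array(p)[:2]-H;return np.array([c*d[0]+s*d[1],-s*d[0]+c*d[1]]).round(1)
for u,v,z in[(350,193,32),(348,248,32),(464,195,32),(460,248,32),(486,195,32),(485,250,32),(365,183,22),(362,252,22),(496,184,22),(327,200,12)]:
  p=wplane(o,u,v,z);print(u,v,p.round(1),F(p))
print('tcp',F(o['tool_pos']))"
```

```text
350 193 [ 390.8 -246.8   32. ] [-155.8   23.4]
348 248 [ 372.5 -282.5   32. ] [-154.4  -16.6]
464 195 [ 469.5 -290.8   32. ] [-65.6  23.3]
460 248 [ 452.7 -330.5   32. ] [-61.  -19.6]
486 195 [ 488.5 -300.9   32. ] [-44.1  23.6]
485 250 [ 474.4 -346.1   32. ] [-34.4 -22.7]
365 183 [ 404.4 -248.7   22. ] [-142.9   28.4]
362 252 [ 380.6 -295.9   22. ] [-140.8  -24.4]
496 184 [ 506.6 -303.    22. ] [-27.2  30.7]
327 200 [ 375.  -249.8   12. ] [-168.1   13.2]
tcp [-202.2    3.1]
```

Call:
{"name": "step_arm", "arguments": {
  "motion": [0, 0, 0, -0.0005, -0.001, -0.036, 0, 0, 0, 0, 0, 0, -0.032, 0, 0, 0, 0, 0, 0, -0.009, 0, 0, 0, 0, 0, 0, 0, 0, 0, 0, 0, 0.0044, -0.0024, 0, 0, 0, 0, 0, 0.0044, -0.0024, 0, 0, 0, 0, 0, 0.0044, -0.0024, 0, 0, 0, 0, 0, 0.0044, -0.0024, 0, 0, 0, 0, 0, 0, 0, 0, 0]
}}

```text
time: 15.73
tool_pos: [361.9, -258.1, 30.4]
ee_rot: [0.01, 0.861, 0.509, 0.004]
ft_force: [-0.6, -0.0, 1.9]
gripper_width: -0.003
grip_force: 0.0
```

Call:
{"name": "step_arm", "arguments": {
  "motion": [0, 0, 0, 0, 0, -0.005, 0, 0, 0, 0, 0, 0, -0.005, 0, 0, 0, 0, 0, 0, 0, 0]
}}

```text
time: 15.98
tool_pos: [360.0, -256.2, 17.9]
ee_rot: [0.008, 0.861, 0.508, 0.003]
ft_force: [-0.3, -0.1, -0.4]
gripper_width: -0.001
grip_force: 0.0
```

Call:
{"name": "step_arm", "arguments": {
  "motion": [0, 0, 0, 0.002, -0.0011, 0, 0, 0, 0, 0, 0.002, -0.0011, 0, 0, 0, 0, 0, 0.002, -0.0011, 0, 0, 0, 0, 0, 0.002, -0.0011, 0, 0, 0, 0, 0, 0.002, -0.0011, 0, 0, 0, 0, 0, 0.002, -0.0011, 0, 0, 0, 0, 0, 0.002, -0.0011, 0, 0, 0, 0, 0, 0.002, -0.0011, 0, 0]
}}

```text
time: 16.65
tool_pos: [376.7, -265.8, 19.3]
ee_rot: [0.009, 0.861, 0.508, 0.003]
ft_force: [-2.4, 1.2, 2.2]
gripper_width: -0.0
grip_force: 1.2
```

Call:
{"name": "step_arm", "arguments": {
  "motion": [0, 0, 0, 0.002, -0.0011, 0, 0, 0, 0, 0, 0.002, -0.0011, 0, 0, 0, 0, 0, 0.002, -0.0011, 0, 0, 0, 0, 0, 0.002, -0.0011, 0, 0, 0, 0, 0, 0.002, -0.0011, 0, 0, 0, 0, 0, 0.002, -0.0011, 0, 0, 0, 0, 0, 0.002, -0.0011, 0, 0]
}}

```text
time: 17.23
tool_pos: [390.8, -273.6, 19.2]
ee_rot: [0.009, 0.861, 0.508, 0.003]
ft_force: [-1.9, 1.2, 2.1]
gripper_width: -0.005
grip_force: 1.3
```

Call:
{"name": "step_arm", "arguments": {
  "motion": [0, 0, 0, 0.0013, -0.0007, 0, 0, 0, 0, 0, 0.0013, -0.0007, 0, 0, 0, 0, 0, 0.0013, -0.0007, 0, 0, 0, 0, 0, 0.0013, -0.0007, 0, 0]
}}

```text
time: 17.57
tool_pos: [395.9, -276.3, 19.3]
ee_rot: [0.009, 0.861, 0.508, 0.003]
ft_force: [-1.9, 1.2, 3.8]
gripper_width: 0.002
grip_force: 1.2
```

Call:
{"name": "step_arm", "arguments": {
  "motion": [0, 0, 0, 0.001, -0.0006, 0, 0, 0, 0, 0, 0.001, -0.0006, 0, 0, 0, 0, 0, 0.001, -0.0006, 0, 0]
}}

```text
time: 17.82
tool_pos: [398.9, -278.1, 19.3]
ee_rot: [0.009, 0.861, 0.508, 0.003]
ft_force: [-2.6, 1.2, 2.0]
gripper_width: 0.001
grip_force: 1.2
```

Call:
{"name": "step_arm", "arguments": {
  "motion": [0, 0, 0, 0.001, -0.0006, 0, 0, 0, 0, 0, 0.001, -0.0006, 0, 0, 0, 0, 0, 0, 0, 0, 0]
}}

```text
time: 18.07
tool_pos: [401.1, -279.4, 19.3]
ee_rot: [0.009, 0.861, 0.508, 0.004]
ft_force: [-0.8, -0.2, 1.1]
gripper_width: 0.005
grip_force: 0.4
```

Call:
{"name": "step_arm", "arguments": {
  "motion": [0, 0, 0, 0.001, -0.0006, 0, 0, 0, 0, 0, 0.001, -0.0006, 0, 0, 0, 0, 0, 0, 0, 0, 0]
}}

```text
time: 18.32
tool_pos: [402.5, -280.2, 19.1]
ee_rot: [0.009, 0.861, 0.508, 0.003]
ft_force: [-4.0, 2.3, 2.9]
gripper_width: 0.003
grip_force: 2.2
```

Call:
{"name": "step_arm", "arguments": {
  "motion": [0, 0, 0, 0.0009, -0.0005, 0, 0, 0, 0, 0, 0, 0, 0, 0]
}}

```text
time: 18.48
tool_pos: [402.7, -280.3, 19.0]
ee_rot: [0.008, 0.861, 0.508, 0.003]
ft_force: [-8.3, 4.7, 6.5]
gripper_width: 0.002
grip_force: 4.9
```

Call:
{"name": "step_arm", "arguments": {
  "motion": [0, 0, 0, 0.0009, -0.0005, 0, 0, 0, 0, 0, 0, 0, 0, 0]
}}

```text
time: 18.65
tool_pos: [402.8, -280.4, 18.9]
ee_rot: [0.007, 0.861, 0.508, 0.002]
ft_force: [-13.5, 6.3, 10.9]
gripper_width: 0.002
grip_force: 7.4
```

The block is firmly against the stop. I back off straight along the channel, rise, and check.

Call:
{"name": "step_arm", "arguments": {
  "motion": [0, 0, 0, -0.002, 0.0011, 0, 0, 0, 0, 0, -0.006, 0.0033, 0, 0, 0, 0, 0, -0.017, 0.0095, 0, 0, 0, 0, 0, -0.017, 0.0095, 0, 0, 0, 0, 0, 0, 0, 0.03, 0, 0, 0, 0, 0, 0, 0.036, 0, 0, 0, 0, 0, 0, 0.036, 0, 0, 0, 0, 0, 0, 0.036, 0, 0, 0, 0, 0, 0, 0.036, 0, 0, 0, 0, 0, 0, 0, 0]
}}

```text
time: 19.48
tool_pos: [364.4, -260.3, 200.7]
ee_rot: [0.014, 0.861, 0.508, 0.004]
ft_force: [0.1, -0.3, 0.9]
gripper_width: 0.0
grip_force: 0.0
```

```bash
python3 -c "
from h import *
import pickle
o=bot.get_obs();a=save('wrist','w4.png');pickle.dump(o,open('o4.pkl','wb'));b=save('scene','s4.png')
print(o['tool_pos'],o['ft_force'],bot.get_obs()['qvel'])
m=np.zeros((600,800,3),np.uint8);m[:340,:700]=cv2.resize(a[60:230,200:550],None,fx=2,fy=2,interpolation=2);m[340:600,:364]=cv2.resize(b[165:275,245:399],(364,260),interpolation=2)
cv2.imwrite('pics/m4.png',m[:,:,::-1])"
```

```text
[ 364.43470582 -260.34242488  200.66042949] [ 0.1494032  -0.34029259  0.8541942 ] [-0.00034974  0.02046947 -0.05732651 -0.01269687 -0.00137212 -0.00137116]
```

View pics/m4.png

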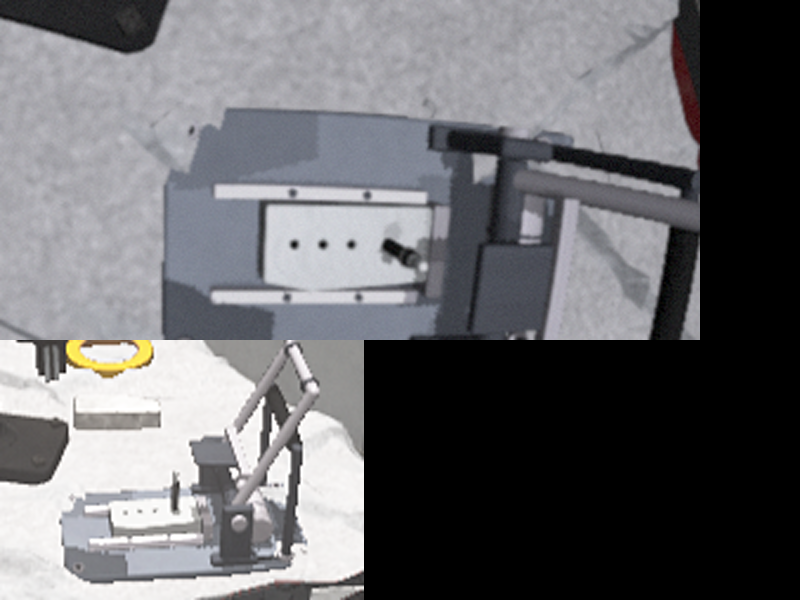

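The block's far edge meets the end stop (wrist crop, column 433). The hold-down is still open on its rest and the robot is clear, so I hand in.

```bash
python3 -c "
from rig import bot
print(bot.finish_job())"
```

```text
the job is handed in; nothing more can be done
None
```

The job is handed in: the hold-down stays open on its rest by itself, the aluminium block is home against the end stop, and the robot never went near the tape roll, steel bar or bracket.

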